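Bring the salt round to the front of the lazy Susan

TASK

Gently push the turntable round by its lobed rim, with the fingertips, until the salt shaker (the shorter one, with the domed top) stands squarely behind the wooden front pointer, on the line from the middle of the turntable to the pointer, and leave it standing still there. Do not touch, lift or upset the salt shaker or the jars riding on it, and do not disturb anything else on the worktop.

Things in the scene. Friction and masses are not known exactly. Their poses are not given: they have to be found in the camera images.
- stand: fixed dark-wood foot of the turntable: a disc 170 mm across and 10 mm high, mostly hidden under the platter, with one flat tongue (the front pointer), which sticks out roughly towards the robot. Origin: on the turning axis, at the worktop. Its own -x axis runs along the pointer
- pointer_tip (a point): upper face of the front pointer near its rounded outer end, 200 mm from the turning axis; the pointer is 30 mm wide, 10 mm high, part of the fixed foot, and ends 215 mm from the axis
- turntable: light-wood platter: a round disc 244 mm across, upper face 34 mm and underside 16 mm above the worktop, with four raised lobes on its rim a quarter turn apart. Turns without stops about its vertical axis; cannot be lifted or shifted. It takes 1 to 3 N at a lobe to turn it; pushed slowly, it stops within a few degrees. Origin: on the axis, at its underside; lobes lie at 45, 135, 225, 315 degrees from its x axis
- lobe (a point): top middle of one of the four equal lobes, 138 mm from the axis, 60 mm above the worktop. A lobe is 104 mm long across the radius, lies 110 to 166 mm from the axis and 16 to 60 mm above the worktop; its ends are half-rounds of 28 mm radius. Between lobes are wide gaps (over 110 mm) where closed fingers can come down outside the disc and push a lobe's end. One jar stands just inside each lobe
- salt_shaker: the salt shaker: glass, 44 mm across, 90 mm tall, with a domed plain metal top narrower than its body and no label; clearly shorter than the three lidded jars. It stands loose on the turntable near one of its lobes, 70 mm from the middle. Origin: centre of its underside
- jar_green: glass spice jar, 46 mm across, 105 mm tall, with a paper label and a wide flat-topped dark green screw lid; stands loose on the turntable near one of its lobes, 70 mm from the middle. Origin: centre of its underside. Not to be touched
- jar_dark: glass spice jar, 46 mm across, 105 mm tall, with a paper label and a wide flat-topped dark brown screw lid; stands loose on the turntable near one of its lobes, 70 mm from the middle. Origin: centre of its underside. Not to be touched
- jar_dark_2: glass spice jar, 46 mm across, 105 mm tall, with a paper label and a wide flat-topped dark brown screw lid; stands loose on the turntable near one of its lobes, 70 mm from the middle. Origin: centre of its underside. Not to be touched
- polka_mug: white spotted mug, 82x114x91 mm, bystander on the worktop to the left. Origin: middle of its underside, handle included
- bean_tin: low food tin, 75 mm across, 58 mm tall, bystander on the worktop to the right. Origin: centre of its underside
- honey: glass jar with a flat lid, 65 mm across, 100 mm tall, bystander on the worktop to the left. Origin: centre of its underside
- key_ring: bunch of keys, 112x120x8 mm, bystander lying on the worktop near its front edge on the left. Origin: middle of its underside
- spoon: teaspoon, 130x26x11 mm, bystander lying on the worktop near its front edge on the right. Origin: middle of its underside
There are look-alikes about, which are no part of the job. Leave any blue or purple look-alike of the salt_shaker alone.

How it is judged:
By the outcome, as a careful person would: the job done as asked, in the order asked, and still so for the second after the job is handed in, with the robot touching nothing.
It also fails if it takes over 64 s, if anything falls off the work surface, if the arm or the gripper's body presses on something with over 40 N, if the wrist force passes 120 N, or if a joint passes its speed limit or range.

ROBOT

A 6-joint arm with a two-finger parallel gripper is mounted at the origin on a cart in front of the work surface, level with it; the furniture and walls round the work are solid. World frame = base frame: x ahead of the robot, y to its left, z up, the work surface at z = 0. Lengths are in m, angles in rad, forces in N, time in s.
With the tool pointing down it reaches from about 0.275 to 0.85 m from the base axis. Payload 5.2 kg.
Tool frame: the origin (TCP) lies midway between the tips of the shut fingers; the grasp point (between the pads) lies 19 mm behind it; z points along the fingers, y is the line along which they close (so a half turn about z gives the same grasp; the last joint's range is limited). The gripper opens to 85 mm and grips with 20 to 120 N. Pads are 22 mm wide; open, the fingers measure 114 mm over their backs; the gripper's body (76 mm by 85 mm) begins 54 mm behind the grasp point. The pads swing forward as they close: fully open they stand 13 mm farther back than shut.
Start: joints at [-1.378, 0.259, 1.535, -0, 1.348, -0.203], TCP at [0.212, -0.507, 0.231] pointing down, gripper open.
Joint ranges: [-3.14, 3.14], [-0.91, 2.08], [0.19, 2.58], [-1.22, 4.36], [0.22, 2.71], [-3.12, 3.12]. Speed limits (rad/s): [2.57, 2.57, 3.14, 3.14, 3.14, 3.14].

INTERFACE

Orientations are given as a unit quaternion [x, y, z, w].
In Python, from workcell import * gives the robot as it stands. The module is installed in compiled form; this text tells all that it offers.
- The arm moves only by the tool carry_out, never from a script. Its argument "plan" is a list that holds one entry, the list of rows, each a list of 7 numbers: the closure in counts, from 0 (fully open) to 255 (shut), then the shift along the tool's x, y, z normalised to -1 to 1, where 1 is 0.5 m, then the turn, a rotation vector about the tool's x, y, z normalised to -1 to 1, where 1 is 180 degrees. A call has 1 to 8 rows; each row is the pose to reach, as a shift and turn from the pose commanded when the call began, along the tool's axes at that moment, turning the shorter way round; what a row does not reach only later rows make up. A row lasts 1/8 s, in which the tool goes at most 62.5 mm and 10.7 degrees, less where a joint would pass 70% of its speed; a pose out of reach is approached as far as the arm can. A call with a number of a shift or a turn outside -1 to 1 is refused whole. A call with a gripper value outside its range is refused whole. The fingers move at their own pace and stop on an object; "force" is the grip in N (left out, the last holds). Time passes only in rows, so rows that repeat a pose let the fingers close. It gives the time, the measured TCP pose, the force, the opening and the grip force at its end, in the units of the state.
- get_state(): the state, without advancing time (a new reading comes with each control period).
- get_image(name): name is "scene" or "top" or "wrist"; returns the picture (420x560x3 uint8, red, green, blue); there is no depth.
- get_calibration(name): a dict with "K" (3x3 intrinsics, pixels), "R" (3x3) and "t" (3): a world point X has camera coordinates R X + t. Camera axes: x right, y down, z forward; pixel columns grow to the right and rows downward; lengths in m; the calibration is good to about 2 mm. A picture is of the moment at which its call begins: read the wrist's pose just before it. get_calibration takes no time and is no camera call; for the wrist camera it gives the pose at the moment of the call.
- job_done(): hands the job in; it is judged then, once.
The state is a dict: "time_s": time; "joints": joint angles; "dq": joint speeds; "joint_torque": joint torques, N m; "tool_pos": TCP position; "tool_rot": TCP orientation; "wrist_force": force on the tool from outside, world axes, zero at the start; "torque": the same for the moment, N m; "width": opening from 0.0 (shut) to 1.0 (fully open); "grip_force": force on a finger pad.
Only numpy, scipy, OpenCV 4.12 (cv2) and the standard library are available. Lean on these libraries where they do the work, as an engineer would, in place of code of your own. Each camera call takes 0.05 s, during which the arm holds its last target. There are 200 camera calls.

## Working session

There is one attempt and no reset: what is moved stays moved. The work goes in short steps, Python scripts to look and compute and a tool call to move; the robot and the scene stay as the last step left them, time stands still between calls to the robot, and variables do not carry over. Pictures are saved under pics/ and viewed, at most 10 in all, crops included, and the job is handed in when it is done.

Besides the shell and the picture viewer there is one more tool, called after "Request:" in YAML: its name, and indented under it one key for each argument. carry_out: Moves the arm, as the interface text tells. Scaled input: -1 to 1 covers 0.5 m each way for a shift and 180 degrees each way for a turn. Its arguments: {"type":"object","properties":{"plan":{"type":"array"},"force":{"type":"number"}},"required":["plan"]}

```bash
mkdir -p pics; python3 - <<'E'
from workcell import *
import cv2
for n in("scene","top"):
    cv2.imwrite(f"pics/{n}0.png",get_image(n)[:,:,::-1])
    print(n,get_calibration(n))
s=get_state();print(s["time_s"],s["tool_pos"],s["tool_rot"],s["width"])
E
```

```text
scene {'K': array([[437.17587535,   0.        , 279.46148564],
       [  0.        , 437.17587535, 212.59239598],
       [  0.        ,   0.        ,   1.        ]]), 'R': array([[ 0.78638916, -0.6176996 , -0.00626798],
       [-0.49095995, -0.61881535, -0.61320951],
       [ 0.37490055,  0.48529864, -0.78989545]]), 't': array([-0.38753292,  0.32618051,  1.03289021])}
top {'K': array([[453.46542586,   0.        , 284.38249552],
       [  0.        , 453.46542586, 214.08276675],
       [  0.        ,   0.        ,   1.        ]]), 'R': array([[-0.00969601, -0.99989114,  0.01112211],
       [-0.99379288,  0.00840298, -0.11092836],
       [ 0.11082282, -0.01212863, -0.99376617]]), 't': array([0.0328095 , 0.52768141, 1.32717   ])}
0.1 [ 0.21198308 -0.5069992   0.23056092] [ 9.80482995e-01  1.96602204e-01  2.08559412e-07 -8.18233571e-04] 1.0007905462676483
```

View pics/scene0.png

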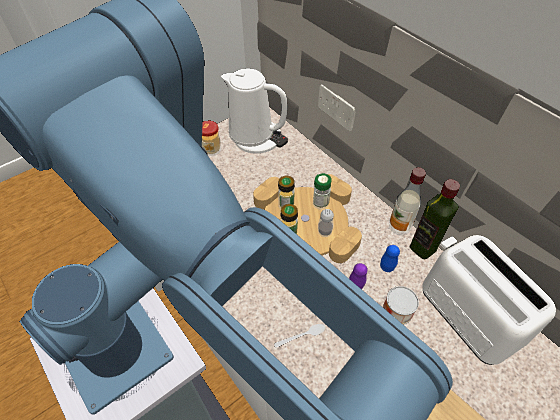

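View pics/top0.png

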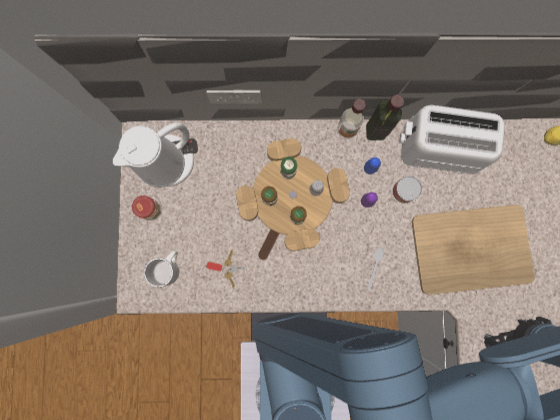

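The salt shaker is on the right of the platter (~317,187) and the pointer runs to lower left (~266,252). The lobes are near (285,149), (339,185), (302,239) and (247,202). I'll enlarge this area.

```bash
cat > h.py <<'E'
from workcell import *
import numpy as np, cv2
def world(u,v,z,n="top"):
    c=get_calibration(n);K,R,t=c["K"],c["R"],c["t"]
    d=R.T@np.linalg.inv(K)@[u,v,1];o=-R.T@t
    return o+d*(z-o[2])/d[2]
def pix(X,n="top"):
    c=get_calibration(n);p=c["K"]@(c["R"]@np.array(X,float)+c["t"]);return p[:2]/p[2]
def crop(name,x=215,y=125,w=160,h=145,f=4):
    im=get_image("top")[y:y+h,x:x+w,::-1]
    cv2.imwrite(f"pics/{name}.png",cv2.resize(im,None,fx=f,fy=f,interpolation=cv2.INTER_CUBIC))
E
python3 -c "
from h import *
crop('c1')"
```

```text
(no output)
```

View pics/c1.png

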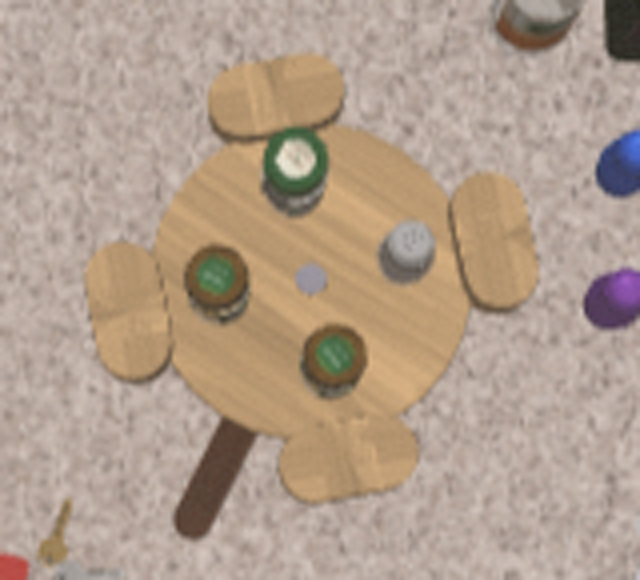

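```bash
python3 - <<'E'
from h import *
W=lambda x,y,z:world(215+(x+.5)/4-.5,125+(y+.5)/4-.5,z)
L=np.array([W(*p,.06) for p in((277,95),(494,239),(349,457),(128,310))])
c=L.mean(0);print("c",c,"hub",W(311,279,.036))
for l in L: print(l,np.linalg.norm((l-c)[:2]),np.degrees(np.arctan2(*(l-c)[1::-1])))
for n,p in dict(salt=W(411,238,.09),saltbase=W(403,262,.034),tip=W(190,522,.01),tip2=W(195,515,.01),green=W(296,160,.105),d1=W(217,277,.105),d2=W(335,355,.105),pm=W(237,430,.01),purple=W(620,300,.04),).items():
  print(n,p,np.linalg.norm((p-c)[:2]),np.degrees(np.arctan2(*(p-c)[1::-1])))
print(world(378,262,0),world(407,189,.058),world(231,268,0))
E
```

```text
c [0.58613011 0.00349557 0.06      ] hub [0.58630408 0.0036197  0.036     ]
[0.72093257 0.02799731 0.06      ] 0.13701108521822833 10.301642015732575
[ 0.6113027  -0.13090486  0.06      ] 0.13673746425211433 -79.39166892801262
[ 0.45159529 -0.02174068  0.06      ] 0.1368812883784326 -169.37583428060864
[0.5606899  0.13863049 0.06      ] 0.1375087334772874 100.66159788172003
salt [ 0.60717152 -0.06709166  0.09      ] 0.07365661175733745 -73.40116513379371
saltbase [ 0.59895802 -0.06561542  0.034     ] 0.07029141927163932 -79.48481825850456
tip [0.40670731 0.09579685 0.01      ] 0.2017723224360543 152.77714668703146
tip2 [0.41190685 0.09202278 0.01      ] 0.1954246960747935 153.0637324183928
green [0.66161581 0.01543931 0.105     ] 0.07642475690837412 8.991104906799057
d1 [0.57753258 0.07236206 0.105     ] 0.0694010877769805 97.11618370721233
d2 [ 0.52117884 -0.01059588  0.105     ] 0.06646229554965515 -167.7591469992192
pm [0.47555125 0.06004293 0.01      ] 0.12419859133401424 152.9158914286727
purple [ 0.56800673 -0.2266367   0.04      ] 0.23084478752903398 -94.50286664734028
[ 0.38287061 -0.25432008  0.        ] [ 0.59623844 -0.33461021  0.058     ] [0.36917812 0.19003173 0.        ]
```

Request:
carry_out:
  plan:
    - [[255,0.848,-0.498,0,0,0,0.126],[255,0.848,-0.498,0,0,0,0.126],[255,0.848,-0.498,0,0,0,0.126],[255,0.848,-0.498,0,0,0,0.126],[255,0.848,-0.498,0,0,0,0.126],[255,0.848,-0.498,0,0,0,0.126],[255,0.848,-0.498,0,0,0,0.126],[255,0.848,-0.498,0,0,0,0.126]]
  force: 40

```text
time_s: 1.15
tool_pos: [0.5082, -0.1123, 0.2312]
tool_rot: [1.0, 0.0, 0.0, 0.0]
wrist_force: [0.6, -0.8, -0.7]
width: 0.001
grip_force: 0.0
```

Request:
carry_out:
  plan:
    - [[255,0,0,0.1,0,0,0],[255,0,0,0.2,0,0,0],[255,0,0,0.28,0,0,0],[255,0,0,0.33,0,0,0],[255,0,0,0.36,0,0,0],[255,0,0,0.382,0,0,0],[255,0,0,0.382,0,0,0]]

```text
time_s: 2.02
tool_pos: [0.5072, -0.1142, 0.0401]
tool_rot: [1.0, -0.0, -0.0, -0.0]
wrist_force: [-0.1, 0.7, 0.1]
width: 0.002
grip_force: 0.0
```

```bash
python3 - <<'E'
from h import *
c=np.array([.5862,.0035]);a0=np.radians(-124);r=.142
P=lambda d:c+r*np.array([np.cos(np.radians(d)),np.sin(np.radians(d))])
# normalised shifts (tool x=+X, tool y=-Y) 8 rows x 2.2deg per call
d=-124.
for k in range(8):
    b=P(d);print(d,[[255]+[float(round(v,4)) for v in((P(d-2.2*i)-b)*[2,-2])] for i in range(1,9)]); d-=17.6
crop('c2')
E
```

```text
-124.0 [[255, -0.0089, -0.0063], [255, -0.0176, -0.0129], [255, -0.026, -0.0198], [255, -0.0342, -0.0271], [255, -0.042, -0.0346], [255, -0.0496, -0.0425], [255, -0.0568, -0.0506], [255, -0.0638, -0.059]]
-141.6 [[255, -0.0066, -0.0087], [255, -0.0129, -0.0176], [255, -0.0188, -0.0268], [255, -0.0244, -0.0361], [255, -0.0296, -0.0457], [255, -0.0344, -0.0555], [255, -0.0389, -0.0654], [255, -0.0429, -0.0756]]
-159.2 [[255, -0.0037, -0.0103], [255, -0.007, -0.0207], [255, -0.0098, -0.0312], [255, -0.0123, -0.0418], [255, -0.0144, -0.0525], [255, -0.016, -0.0633], [255, -0.0172, -0.0741], [255, -0.0181, -0.085]]
-176.79999999999998 [[255, -0.0004, -0.0109], [255, -0.0004, -0.0218], [255, 0.0001, -0.0327], [255, 0.0009, -0.0436], [255, 0.0022, -0.0544], [255, 0.0039, -0.0652], [255, 0.006, -0.0759], [255, 0.0085, -0.0865]]
-194.39999999999998 [[255, 0.0029, -0.0105], [255, 0.0062, -0.0209], [255, 0.0099, -0.0311], [255, 0.014, -0.0413], [255, 0.0185, -0.0512], [255, 0.0234, -0.0609], [255, 0.0286, -0.0705], [255, 0.0342, -0.0799]]
-211.99999999999997 [[255, 0.006, -0.0091], [255, 0.0123, -0.018], [255, 0.0189, -0.0267], [255, 0.0259, -0.0351], [255, 0.0331, -0.0432], [255, 0.0407, -0.051], [255, 0.0486, -0.0586], [255, 0.0568, -0.0658]]
-229.59999999999997 [[255, 0.0084, -0.0069], [255, 0.0171, -0.0135], [255, 0.0261, -0.0197], [255, 0.0353, -0.0256], [255, 0.0446, -0.0311], [255, 0.0543, -0.0363], [255, 0.064, -0.0411], [255, 0.074, -0.0455]]
-247.19999999999996 [[255, 0.0101, -0.004], [255, 0.0204, -0.0077], [255, 0.0308, -0.0109], [255, 0.0413, -0.0138], [255, 0.052, -0.0162], [255, 0.0627, -0.0182], [255, 0.0735, -0.0198], [255, 0.0843, -0.021]]
```

View pics/c2.png

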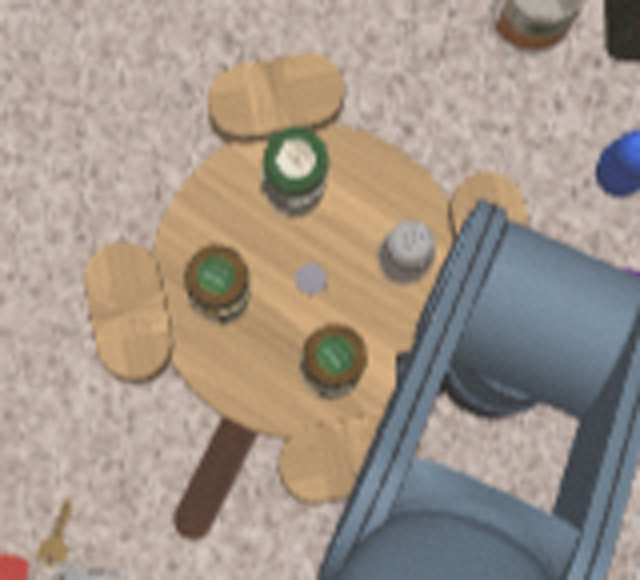

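The platter hasn't moved and the fingers are in the gap at lower right. The arm hides that area. I'll push now.

Request:
carry_out:
  plan:
    - [[255,-0.009,-0.006,0,0,0,0],[255,-0.018,-0.013,0,0,0,0],[255,-0.026,-0.02,0,0,0,0],[255,-0.034,-0.027,0,0,0,0],[255,-0.042,-0.035,0,0,0,0],[255,-0.05,-0.042,0,0,0,0],[255,-0.057,-0.051,0,0,0,0],[255,-0.064,-0.059,0,0,0,0]]

```text
time_s: 3.08
tool_pos: [0.4751, -0.0845, 0.0403]
tool_rot: [1.0, -0.0, 0.0, 0.0]
wrist_force: [2.4, -2.4, 0.3]
width: -0.002
grip_force: 1.6
```

Request:
carry_out:
  plan:
    - [[255,-0.0066,-0.0087,0,0,0,0],[255,-0.013,-0.0176,0,0,0,0],[255,-0.019,-0.0268,0,0,0,0],[255,-0.0244,-0.036,0,0,0,0],[255,-0.0296,-0.0457,0,0,0,0],[255,-0.0344,-0.0555,0,0,0,0],[255,-0.039,-0.0654,0,0,0,0],[255,-0.043,-0.0756,0,0,0,0]]

```text
time_s: 4.08
tool_pos: [0.4536, -0.0466, 0.0403]
tool_rot: [1.0, 0.0, -0.0, -0.0]
wrist_force: [0.3, -1.2, -0.4]
width: 0.002
grip_force: 0.5
```

```bash
python3 -c "
from h import *
crop('c3')"
```

```text
(no output)
```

View pics/c3.png

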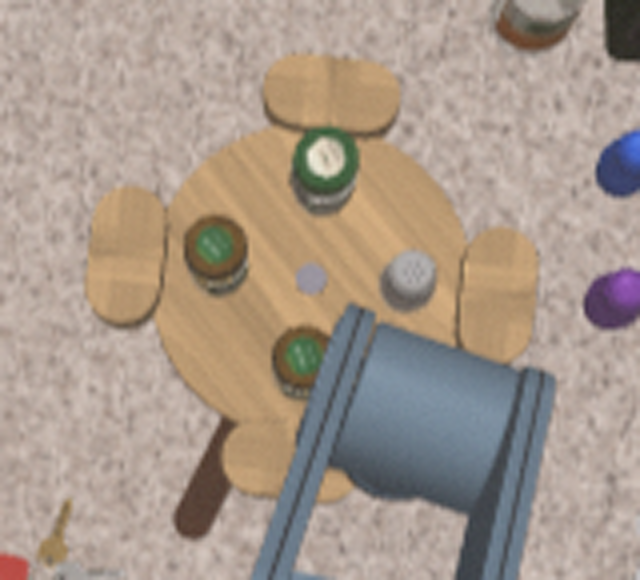

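The turntable has turned about 20° clockwise, everything on it is standing, and forces are about 2 N. I'll continue.

Request:
carry_out:
  plan:
    - [[255,-0.0037,-0.0103,0,0,0,0],[255,-0.007,-0.0207,0,0,0,0],[255,-0.0098,-0.0312,0,0,0,0],[255,-0.0123,-0.0418,0,0,0,0],[255,-0.0144,-0.0525,0,0,0,0],[255,-0.016,-0.0633,0,0,0,0],[255,-0.0172,-0.0741,0,0,0,0],[255,-0.018,-0.085,0,0,0,0]]

```text
time_s: 5.12
tool_pos: [0.4448, -0.0041, 0.0403]
tool_rot: [1.0, -0.0, 0.0, 0.0]
wrist_force: [-0.1, -1.8, -0.3]
width: -0.0
grip_force: 0.7
```

Request:
carry_out:
  plan:
    - [[255,-0.0004,-0.0109,0,0,0,0],[255,-0.0004,-0.0218,0,0,0,0],[255,0.0001,-0.0327,0,0,0,0],[255,0.001,-0.0436,0,0,0,0],[255,0.0022,-0.0544,0,0,0,0],[255,0.0039,-0.0652,0,0,0,0],[255,0.006,-0.0759,0,0,0,0],[255,0.0085,-0.0865,0,0,0,0]]

```text
time_s: 6.12
tool_pos: [0.449, 0.0392, 0.0403]
tool_rot: [1.0, -0.0, -0.0, -0.0]
wrist_force: [0.6, -0.9, 0.3]
width: 0.004
grip_force: 0.6
```

Request:
carry_out:
  plan:
    - [[255,0.0029,-0.0105,0,0,0,0],[255,0.0062,-0.0209,0,0,0,0],[255,0.01,-0.0311,0,0,0,0],[255,0.014,-0.0413,0,0,0,0],[255,0.0185,-0.0512,0,0,0,0],[255,0.0234,-0.061,0,0,0,0],[255,0.0286,-0.0705,0,0,0,0],[255,0.0342,-0.08,0,0,0,0]]

```text
time_s: 7.12
tool_pos: [0.4662, 0.0791, 0.0403]
tool_rot: [1.0, -0.0, -0.0, -0.0]
wrist_force: [-0.1, -0.8, 0.4]
width: 0.003
grip_force: 0.5
```

Request:
carry_out:
  plan:
    - [[255,0.006,-0.0091,0,0,0,0],[255,0.0123,-0.018,0,0,0,0],[255,0.019,-0.0267,0,0,0,0],[255,0.026,-0.0351,0,0,0,0],[255,0.0331,-0.0432,0,0,0,0],[255,0.0407,-0.051,0,0,0,0],[255,0.0486,-0.0586,0,0,0,0],[255,0.0568,-0.0658,0,0,0,0]]

```text
time_s: 8.12
tool_pos: [0.4948, 0.112, 0.0403]
tool_rot: [1.0, -0.0, -0.0, -0.0]
wrist_force: [-0.8, -1.7, 0.2]
width: -0.004
grip_force: 0.6
```

```bash
python3 -c "
from h import *
crop('c4')"
```

```text
(no output)
```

View pics/c4.png

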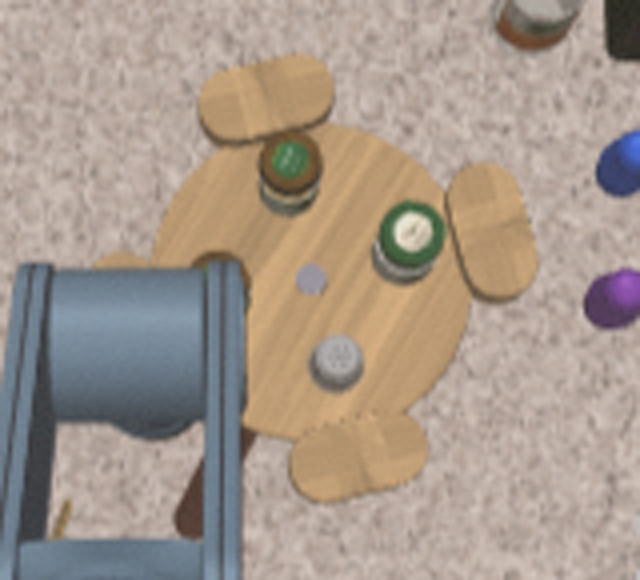

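The salt shaker is now at (339,356) and its lobe is at (359,457). Next I measure the remaining angle.

```bash
python3 - <<'E'
from h import *
W=lambda x,y,z:world(215+(x+.5)/4-.5,125+(y+.5)/4-.5,z)
c=np.array([.5862,.0035])
for n,p in dict(t=W(266,97,.06),r=W(492,230,.06),b=W(359,457,.06),salt=W(340,355,.09),base=W(336,366,.05),green=W(413,230,.105),d=W(291,158,.105)).items():
  q=p[:2]-c;print(n,p,np.hypot(*q),np.degrees(np.arctan2(q[1],q[0])))
# predicted pixel outlines at salt angle options (crop coordinates)
for a in(-165,-163,-161):
  for z in (.034,.09):
    u=pix([*(c+.07*np.array([np.cos(np.radians(a)),np.sin(np.radians(a))])),z]);print(a,z,(u-[215,125])*4+1.5)
E
```

```text
t [0.71946931 0.03617988 0.06      ] 0.13721765484263654 13.778021692560976
r [ 0.61804044 -0.12958177  0.06      ] 0.1368377506076191 -76.54465102153301
b [ 0.45152938 -0.02900986  0.06      ] 0.13853904884344867 -166.42829663639992
salt [ 0.52284123 -0.01481861  0.09      ] 0.06595380633032193 -163.8740931540857
base [ 0.5192304  -0.01360614  0.05      ] 0.06911980107754606 -165.67123665076585
green [ 0.61025796 -0.0673191   0.105     ] 0.07479392027449869 -71.23686051417499
d [0.66309718 0.01899691 0.105     ] 0.07844317099220165 11.394073623189923
-165 0.034 [336.45895166 369.13655745]
-165 0.09 [339.7982946 360.9238853]
-163 0.034 [339.59850932 368.21068888]
-163 0.09 [343.07245451 359.95889731]
-161 0.034 [342.70264661 367.17638127]
-161 0.09 [346.30962685 358.88087455]
```

Request:
carry_out:
  plan:
    - [[255,0.0084,-0.0069,0,0,0,0],[255,0.0171,-0.0135,0,0,0,0],[255,0.026,-0.0197,0,0,0,0],[255,0.0353,-0.0256,0,0,0,0],[255,0.0446,-0.0311,0,0,0,0],[255,0.0543,-0.0363,0,0,0,0],[255,0.064,-0.0411,0,0,0,0],[255,0.074,-0.0455,0,0,0,0]]

```text
time_s: 9.18
tool_pos: [0.5318, 0.1346, 0.0403]
tool_rot: [1.0, -0.0, -0.0, -0.0]
wrist_force: [-0.6, -0.4, 0.0]
width: -0.002
grip_force: 0.5
```

Request:
carry_out:
  plan:
    - [[255,0.0101,-0.004,0,0,0,0],[255,0.0204,-0.0077,0,0,0,0],[255,0.0308,-0.0109,0,0,0,0],[255,0.0413,-0.0138,0,0,0,0],[255,0.051,-0.0162,0,0,0,0],[255,0.06,-0.018,0,0,0,0],[255,0.065,-0.0188,0,0,0,0],[255,0.066,-0.019,0,0,0,0]]

```text
time_s: 10.18
tool_pos: [0.5649, 0.144, 0.0404]
tool_rot: [1.0, -0.0, 0.0, -0.0]
wrist_force: [-0.2, -1.2, 0.0]
width: -0.001
grip_force: 0.2
```

```bash
python3 -c "
from h import *
crop('c5')"
```

```text
(no output)
```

View pics/c5.png

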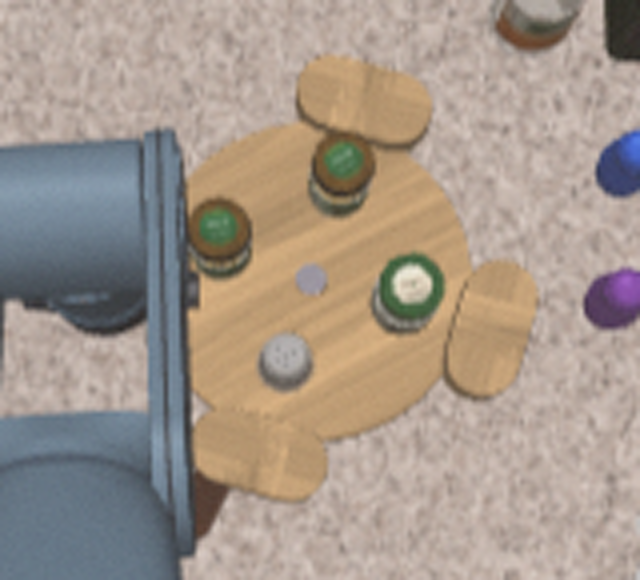

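```bash
cat >> h.py <<'E'
c=np.array([.5862,.0035])
W=lambda x,y,z:world(215+(x+.5)/4-.5,125+(y+.5)/4-.5,z)
def ang(**k):
    for n,p in k.items():
        q=W(*p)[:2]-c;print(n,np.round(W(*p),4),round(np.hypot(*q),4),round(np.degrees(np.arctan2(q[1],q[0])),2))
E
python3 - <<'E'
from h import *
ang(t=(364,100,.06),r=(491,328,.06),b=(260,454,.06),salt=(286,352,.09),saltbody=(286,367,.034))
for a in(172,169,166,163):
  for z in (.034,.09):
    u=pix([*(c+.07*np.array([np.cos(np.radians(a)),np.sin(np.radians(a))])),z]);print(a,z,(u-[215,125])*4+1.5)
im=cv2.imread('pics/c5.png')[310:410,240:340];cv2.imwrite('pics/s5.png',cv2.resize(im,None,fx=6,fy=6,interpolation=cv2.INTER_CUBIC))
E
```

```text
t [ 0.7167 -0.0366  0.06  ] 0.1365 -17.08
r [ 0.5452 -0.1272  0.06  ] 0.137 -107.41
b [0.4544 0.0429 0.06  ] 0.1376 163.36
salt [0.5253 0.0237 0.09  ] 0.0642 161.61
saltbody [0.5205 0.023  0.034 ] 0.0685 163.51
172 0.034 [299.08957953 371.7297696 ]
172 0.09 [300.82419903 363.62520914]
169 0.034 [294.22731728 370.96298999]
169 0.09 [295.75293641 362.82562019]
166 0.034 [289.41176887 369.9442516 ]
166 0.09 [290.73038104 361.76337988]
163 0.034 [284.65635526 368.67641952]
163 0.09 [285.77054075 360.4414789 ]
```

View pics/s5.png

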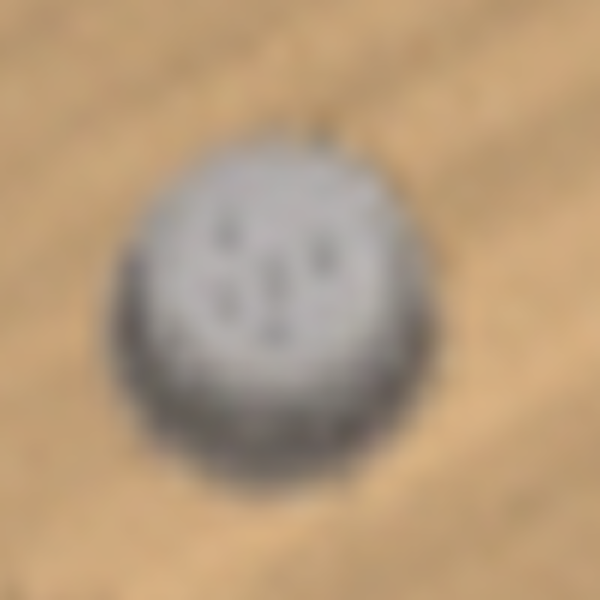

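The salt shaker reads about 162° and the pointer 153°, so roughly 9° remain. I'll push about 8.5° slowly.

Request:
carry_out:
  plan:
    - [[255,0.006,-0.0008,0,0,0,0],[255,0.013,-0.0015,0,0,0,0],[255,0.02,-0.002,0,0,0,0],[255,0.027,-0.0025,0,0,0,0],[255,0.033,-0.003,0,0,0,0],[255,0.037,-0.0032,0,0,0,0],[255,0.04,-0.0034,0,0,0,0],[255,0.041,-0.0034,0,0,0,0]]

```text
time_s: 11.22
tool_pos: [0.5851, 0.1457, 0.0403]
tool_rot: [1.0, 0.0, 0.0, -0.0]
wrist_force: [-0.4, -1.1, 0.7]
width: 0.001
grip_force: 0.4
```

Request:
carry_out:
  plan:
    - [[255,-0.01,-0.005,0,0,0,0],[255,-0.02,-0.01,-0.02,0,0,0],[255,-0.02,-0.02,-0.1,0,0,0],[255,-0.02,-0.02,-0.2,0,0,0],[255,-0.02,-0.06,-0.3,0,0,0],[255,-0.02,-0.14,-0.3,0,0,0],[255,-0.02,-0.24,-0.3,0,0,0],[255,-0.02,-0.24,-0.3,0,0,0]]

```text
time_s: 12.22
tool_pos: [0.5741, 0.2692, 0.1912]
tool_rot: [1.0, 0.002, 0.001, -0.001]
wrist_force: [-0.2, -0.7, 0.1]
width: -0.001
grip_force: 0.0
```

```bash
python3 -c "
from h import *
crop('c6')"
```

```text
(no output)
```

View pics/c6.png

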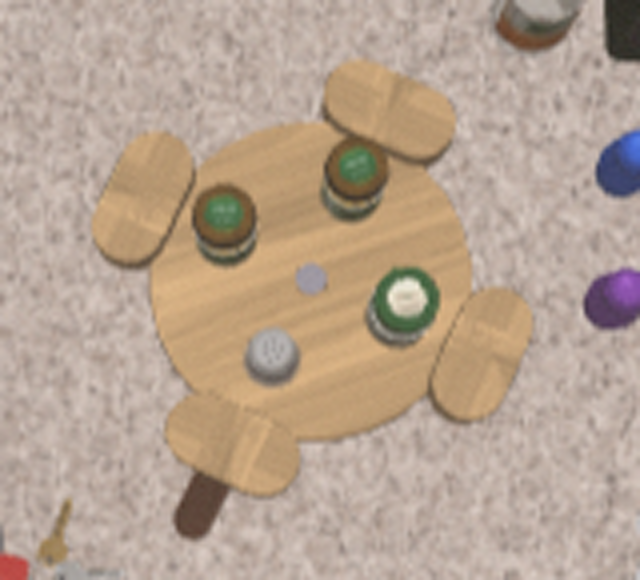

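```bash
python3 - <<'E'
from h import *
from scipy.optimize import minimize
def silh(x,y):
    h=[]
    for r,z in((.022,.034),(.022,.095),(.0165,.105),(.015,.117),(.007,.124)):
        for a in np.arange(0,6.28,.3): h.append((pix([x+r*np.cos(a),y+r*np.sin(a),z])-[215,125])*4+1.5)
    m=np.zeros((580,640),np.uint8);cv2.fillConvexPoly(m,np.round(cv2.convexHull(np.float32(h))*16).astype(np.int32),255,cv2.LINE_AA,4);return m/255.
for f,(sx,sy) in dict(c1=(408,250),c4=(337,361),c5=(286,362),c6=(272,355)).items():
    im=cv2.imread(f'pics/{f}.png');hsv=cv2.cvtColor(im,cv2.COLOR_BGR2HSV)
    w=np.zeros(im.shape[:2],np.uint8);cv2.circle(w,(sx,sy),40,1,-1)
    m=((hsv[...,1]<75)&(w>0)).astype(float)
    g=W(sx,sy-5,.1)[:2]
    res=minimize(lambda p:((silh(*(g+p/100))-m)**2).sum(),[0,0],method='Nelder-Mead',options=dict(initial_simplex=[[0,0],[1,0],[0,1]]))
    q=g+res.x/100-c;print(f,m.sum(),res.fun,g+res.x/100,np.hypot(*q),np.degrees(np.arctan2(q[1],q[0])))
ang(t=(390,111,.06),r=(482,353,.06),b=(232,442,.06),l=(144,199,.06),salttop=(273,347,.122),p1=(192,520,.01),p2=(216,487,.01))
ang(p3=(203,502,.01))
E
```

```text
Traceback (most recent call last):
  File "h.py", line 8, in pix
    c=get_calibration(n);p=c["K"]@(c["R"]@np.array(X,float)+c["t"]);return p[:2]/p[2]
ValueError: time passes only in moves, steps and waits
```

```bash
python3 - <<'E'
s=open('h.py').read().replace('import numpy as np, cv2','import numpy as np, cv2, functools\nget_calibration=functools.cache(get_calibration)');open('h.py','w').write(s)
E
cat > fit.py <<'E'
from h import *
from scipy.optimize import minimize
def silh(x,y):
    h=[]
    for r,z in((.022,.034),(.022,.095),(.0165,.105),(.015,.117),(.007,.124)):
        for a in np.arange(0,6.28,.3): h.append((pix([x+r*np.cos(a),y+r*np.sin(a),z])-[215,125])*4+1.5)
    m=np.zeros((580,640),np.uint8);cv2.fillConvexPoly(m,np.round(cv2.convexHull(np.float32(h))*16).astype(np.int32),255,cv2.LINE_AA,4);return m/255.
def fit(f,sx,sy):
    im=cv2.imread(f'pics/{f}.png');hsv=cv2.cvtColor(im,cv2.COLOR_BGR2HSV)
    w=np.zeros(im.shape[:2],np.uint8);cv2.circle(w,(sx,sy),40,1,-1)
    m=((hsv[...,1]<75)&(w>0)).astype(float)
    g=W(sx,sy-5,.1)[:2]
    res=minimize(lambda p:((silh(*(g+p/100))-m)**2).sum(),[0,0],method='Nelder-Mead',options=dict(initial_simplex=[[0,0],[1,0],[0,1]],maxiter=80))
    q=g+res.x/100-c;print(f,m.sum(),round(res.fun),g+res.x/100,np.hypot(*q),np.degrees(np.arctan2(q[1],q[0])))
E
python3 - <<'E'
from fit import *
for f,(sx,sy) in dict(c1=(408,250),c4=(337,361),c5=(286,362),c6=(272,355)).items(): fit(f,sx,sy)
ang(t=(390,111,.06),r=(482,353,.06),b=(232,442,.06),l=(144,199,.06),salttop=(273,347,.122),p1=(192,520,.01),p2=(216,487,.01),p3=(203,502,.01))
E
```

```text
c1 2965.0 816 [ 0.59986439 -0.06423709] 0.06910158535961713 -78.59496515776297
c4 2708.0 779 [ 0.51784112 -0.01167227] 0.07002238800052656 -167.48604266929837
c5 2694.0 765 [0.51819643 0.02591275] 0.07160179588650649 161.75871600329899
c6 2677.0 791 [0.52252389 0.03340561] 0.07034907328530114 154.84280814713333
t [ 0.7082 -0.0558  0.06  ] 0.1357 -25.92
r [ 0.5268 -0.1202  0.06  ] 0.1372 -115.65
b [0.4633 0.0632 0.06  ] 0.1366 154.11
l [0.6432 0.1268 0.06  ] 0.1358 65.2
salttop [0.5252 0.0333 0.122 ] 0.0678 153.97
p1 [0.4082 0.0943 0.01  ] 0.1998 152.98
p2 [0.4327 0.0761 0.01  ] 0.1698 154.67
p3 [0.4216 0.086  0.01  ] 0.1841 153.39
```

```bash
python3 - <<'E'
from h import *
im=cv2.imread('pics/c1.png');m=(im.max(2)<95).astype(np.uint8);m[:,:160]=0;m[:,265:]=0;m[:415]=0;m[545:]=0
n,l,s,ce=cv2.connectedComponentsWithStats(m);k=1+s[1:,4].argmax();print(s[k])
ys,xs=np.where(l==k);P=np.array([W(x,y,.008)[:2] for x,y in list(zip(xs,ys))[::7]])
mu=P.mean(0);v=np.linalg.svd(P-mu,full_matrices=False)[2][0];v*=np.sign(v[1])
print(mu,np.degrees(np.arctan2(v[1],v[0])),np.degrees(np.arctan2(*(mu-c)[::-1])))
# perpendicular offset of the axis from centre
print(np.cross(np.append(v,0),np.append(c-mu,0))[2])
# lobe/disc centre from disc + lobes in c6
E
```

```text
[ 177  421   77  114 3731]
[0.43970764 0.07884279] 152.81595549050863 152.78269557608274
9.562595077314273e-05
```

The pointer is at 152.8°, and the salt shaker and its lobe are at about 154.4°, so I'll push a further ~1.5°.

Request:
carry_out:
  plan:
    - [[255,0,0.1,0,0,0,0],[255,0,0.2,0,0,0,0],[255,0,0.22,0.05,0,0,0],[255,0,0.22,0.15,0,0,0],[255,0,0.22,0.23,0,0,0],[255,0,0.22,0.28,0,0,0],[255,0,0.23,0.3,0,0,0],[255,0.008,0.24,0.3,0,0,0]]

```text
time_s: 13.28
tool_pos: [0.5788, 0.1447, 0.0404]
tool_rot: [1.0, -0.0, -0.0, 0.0]
wrist_force: [-0.2, 0.3, 0.5]
width: -0.003
grip_force: 0.0
```

Request:
carry_out:
  plan:
    - [[255,0.004,0,0,0,0,0],[255,0.008,0,0,0,0,0],[255,0.012,0,0,0,0,0],[255,0.015,0,0,0,0,0],[255,0.017,0,0,0,0,0],[255,0.019,0,0,0,0,0],[255,0.02,0,0,0,0,0],[255,0.02,0,0,0,0,0]]

```text
time_s: 14.28
tool_pos: [0.5891, 0.1457, 0.0403]
tool_rot: [1.0, -0.0, 0.0, -0.0]
wrist_force: [-1.0, 0.1, 1.2]
width: 0.001
grip_force: 0.2
```

Request:
carry_out:
  plan:
    - [[255,-0.01,-0.005,0,0,0,0],[255,-0.02,-0.01,-0.02,0,0,0],[255,-0.02,-0.02,-0.1,0,0,0],[255,-0.02,-0.02,-0.2,0,0,0],[255,-0.02,-0.06,-0.3,0,0,0],[255,-0.02,-0.14,-0.3,0,0,0],[255,-0.02,-0.24,-0.3,0,0,0],[255,-0.02,-0.24,-0.3,0,0,0]]

```text
time_s: 15.28
tool_pos: [0.5781, 0.2691, 0.1912]
tool_rot: [1.0, 0.002, 0.001, -0.001]
wrist_force: [0.6, -0.3, -0.2]
width: -0.002
grip_force: 0.0
```

```bash
python3 -c "
from fit import *
crop('c7')
fit('c7',269,353)
cv2.imwrite('pics/t7.png',get_image('scene')[:,:,::-1])"
```

```text
c7 2689.0 780 [0.52278605 0.03670267] 0.07158034682028207 152.36406796087573
```

View pics/c7.png

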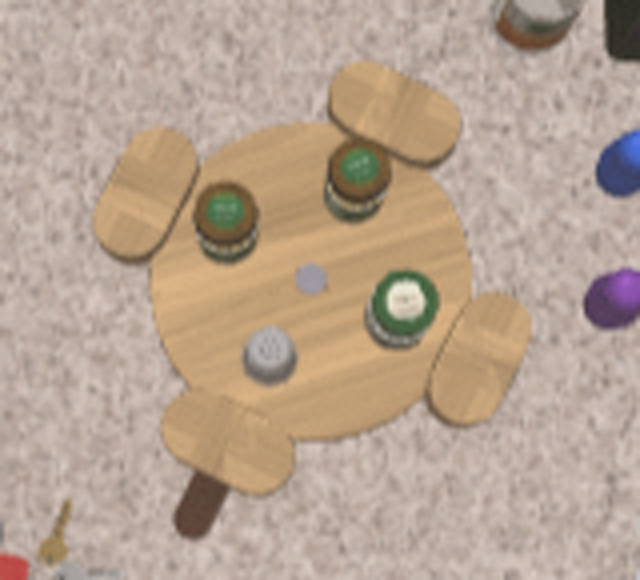

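The salt shaker now reads 152.4° against the pointer's 152.8°. All the jars are standing and the arm is clear, so I'm handing in.

```bash
python3 -c "
from workcell import *
print(job_done())"
```

```text
the job is handed in; nothing more can be done
None
```

I turned the turntable by its rim until the salt shaker stood behind the front pointer, within about half a degree by my last camera measurement, then withdrew the arm and handed the job in at about 15 s; the hand-in returned no verdict.

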